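# Stack the drying boards on spacer sticks and start the blower

## Task

Lay the loose bamboo stick flat across the bare end of the lower drying board, set the upper board by its handle squarely over the lower one so that it rests level on both sticks, clear of the freshly lacquered brush handles, and then press the blower's green key with the fingertips until it gives and for a moment longer, and let go. Do not touch the wet handles on the lower board, do not drop the board or the stick, do not press the other keys or force the green one, and leave the other things on the bench where they are.

Things in the scene. Friction and masses are not known exactly. Their poses are not given: they have to be found in the camera images.
- base: lower drying board, light wood, fixed to the bench, 240 (x) by 120 (y) by 15 mm thick; origin at the centre of its underside, x along its length, z up. It carries the wet handles in its middle and one stick already laid across its -x end; its +x end, from the wet handles (x = 39 mm) to the edge (x = 120 mm), is bare
- wet: six freshly lacquered brush handles, red and black, 10 mm thick and 110 mm long, lying across the middle of the lower board from x = -38 to 38 mm, tops 14.5 mm above that board's upper face; fixed to it; same origin and axes as the lower board
- loose_stick_mid (a point): centre of the loose bamboo spacer stick, 20 mm wide (x), 120 mm long (y), 24 mm high (z), 35 g; it lies flat on the bench at the start, to the robot's right. It belongs across the bare +x end of the lower board, along that board's y, best at x = 92 mm, y = 0
- laid_stick_mid (a point): centre of the like stick already laid (loose) across the lower board about 92 mm to the -x side of its centre; leave it there
- upper_grip (a point): centre of the lifting handle of the upper drying board: an upright dark bar 20 (x) by 70 (y) by 40 mm high in the middle of the board; the point is 30 mm above the board's underside and 20 mm below the handle's top; x along the board, z up. Set over the lower board (either way round) the point is 69 mm above that board's underside
- dryer: blue and grey drying blower, fixed, 200 by 200 by 300 mm high; origin at the centre of its underside, front to its -x. A panel sloping 40 degrees from level faces front and up, with three keys in a row; the blower head (170 mm wide, 200 to 300 mm up) overhangs to 35 mm in front of the origin, so a vertical gripper over the keys strikes it: come in along the key's z, tilted 40 degrees
- key_start: green start key, 26 mm up the slope (x) by 30 mm (y), rightmost seen from the blower's front; origin at the centre of its top, 4 mm proud of the panel, z straight out of the panel, x up the slope. Membrane key: yields from 3 N, switches at 6 N held 0.15 s, fully down after 2 mm at 8 N, damaged above 30 N; springs back
- key_time: grey key, like the green one, 52 mm from it, not to be pressed (2 N at most)
- key_stop: red key, like the green one, 104 mm from it, not to be pressed (2 N at most)
- scissors: blue-handled scissors lying flat, 200 mm long, 12 mm high; origin under the pivot, blades to +x; leave alone
- comb: flat brown comb block, 90 by 55 by 12 mm; origin at the centre of its underside; leave alone
- lacquer: red lacquer jar with a black cap, 56 mm across, 60 mm high; origin at the centre of its underside; leave alone
- glue_cup: small white cup, 54 mm across, 45 mm high; origin at the centre of its underside; leave alone
- upper: upper drying board, light wood, 240 (x) by 120 (y) by 10 mm, about 0.3 kg with its handle, loose, flat on the bench at the start; three brush handles (10 mm thick) are fixed across it near each end, from 65 mm off its centre outward; origin at the centre of its underside, axes as for its handle point
- loose_stick: the loose stick itself; origin at the centre of its underside, 12 mm below its centre point
Mind the look-alikes: they are no part of the job. What is shaped like the loose_stick but pink is not meant. Leave any orange look-alike of the part that bears laid_stick_mid alone.

How it is judged:
By the outcome, as a careful person would: the job done as asked, in the order asked, and still so for the second after the job is handed in, with the robot touching nothing.
It also fails if it takes over 64 s, if anything falls off the work surface, if the arm or the gripper's body presses on something with over 40 N, if the wrist force passes 120 N, or if a joint passes its speed limit or range.

## Robot

A 6-joint arm with a two-finger parallel gripper is mounted at the origin on the work surface. World frame = base frame: x ahead of the robot, y to its left, z up, the work surface at z = 0. Lengths are in m, angles in degrees, forces in N, time in s.
With the tool pointing down it reaches from about 0.35 to 0.875 m from the base axis. Payload 4.2 kg.
Tool frame: the origin (TCP) lies at the very end of the fingers, on their centre line; the grasp point (between the pads) lies 19 mm behind it; z points along the fingers, y is the line along which they close (so a half turn about z gives the same grasp; the last joint's range is limited). The gripper opens to 85 mm and grips with 20 to 120 N. Pads are 22 mm wide; open, the fingers measure 114 mm over their backs; the gripper's body (76 mm by 85 mm) begins 54 mm behind the grasp point. The pads swing forward as they close: fully open they stand 13 mm farther back than shut.
Start: joints at [-58.235, 22.042, 0.453, 0, -68.411, -14.817], TCP at [0.182, -0.598, 0.231] pointing down, gripper open.
Joint ranges: [-179.83, 179.83], [-69.29, 118.12], [-61.27, 80.66], [-181.25, 117.63], [-171.15, -9.14], [-177.46, 177.46]. Speed limits (degrees/s): [159.86, 159.86, 180, 180, 180, 180].

## Interface

Orientations are given as [roll, pitch, yaw] about the fixed x, y, z axes, in that order (R = Rz(yaw) Ry(pitch) Rx(roll)).
In Python, from rig import manip gives the robot as it stands.
- The arm moves only by the shell command python3 -m jog 'ROWS'. ROWS is JSON, a list of rows, each an object with "translation": the shift along the world's x, y, z in cm, a list of three; "roll": the turn about the world's z in degrees; "jaw": the gripper's target within -1 to 1 (fully open at 1, half-way at 0, shut at -1). In form: [{"translation": [dx, dy, dz], "roll": roll, "jaw": jaw}, ...]. A call has 1 to 10 rows; each row shifts and turns the commanded pose from where the row before left it; what a row does not reach is not made up. A row lasts 1/8 s, in which the tool goes at most 62.5 mm and 10.7 degrees, less where a joint would pass 70% of its speed; a pose out of reach is approached as far as the arm can. A call with a gripper value outside its range is refused whole. The fingers move at their own pace and stop on an object; the grip force is fixed at half the most. Time passes only in rows, so rows that do not move let the fingers close. It gives the time, the measured TCP pose, the force, the opening and the grip force at its end, in the units of the state.
- manip.get_obs(): the state, without advancing time (a new reading comes with each control period).
- manip.grab_frame(name): name is "scene" or "top" or "wrist"; returns (picture, depth): 384x512x3 uint8, blue, green, red; 384x512 float32, m along the optical axis (not along the pixel's ray), 0 where there is no reading.
- manip.camera_model(name): a dict with "vfov" (degrees; the focal length in pixels is half the picture's height over the tangent of half this angle, whatever the lens; pixels are square), "cx", "cy" (the principal point, pixels), "world_to_cam" (4x4, takes a point from world to camera coordinates). Camera axes: x right, y up, looking along -z (the intrinsics and any distortion apply to the point x, -y, -z); pixel columns grow to the right and rows downward; lengths in m; the calibration is good to about 2 mm. A picture is of the moment at which its call begins: read the wrist's pose just before it. camera_model takes no time and is no camera call; for the wrist camera it gives the pose at the moment of the call.
- manip.hand_in(): hands the job in; it is judged then, once.
The state is a dict: "time_s": time; "joint_positions": joint angles; "joint_velocities": joint speeds; "effort": joint torques, N m; "tcp_pos": TCP position; "orientation": TCP orientation; "wrist_force": force on the tool from outside, world axes, zero at the start; "wrist_torque": the same for the moment, N m; "gripper_width": finger opening in m; "grip_force": force on a finger pad.
Only numpy, scipy, OpenCV 4.12 (cv2) and the standard library are available. Lean on these libraries where they do the work, as an engineer would, in place of code of your own. Each camera call takes 0.05 s, during which the arm holds its last target. There are 200 camera calls.

## Working session

There is one attempt and no reset: what is moved stays moved. The work goes in short steps, Python scripts to look and compute and a shell command to move; the robot and the scene stay as the last step left them, time stands still between calls to the robot, and variables do not carry over. Pictures are saved under pics/ and viewed, at most 10 in all, crops included, and the job is handed in when it is done.

```bash
ls; mkdir -p pics
cat > h.py <<'E'
import numpy as np,cv2
from rig import manip
def K(n):
    m=manip.camera_model(n);f=192/np.tan(np.radians(m['vfov']/2));return m,f
def pts(n,d,m=None):
    "world xyz image from depth"
    mm,f=K(n);m=m or mm
    v,u=np.mgrid[0:384,0:512].astype(float)
    P=np.stack([(u-m['cx'])/f*d,-(v-m['cy'])/f*d,-d,np.ones_like(u)],-1)
    return (P@np.linalg.inv(m['world_to_cam']).T)[...,:3]
E
python3 - <<'E'
from h import *
print(manip.get_obs())
for n in('scene','top','wrist'):
    m=manip.camera_model(n);print(n,{k:(np.round(v,4).tolist() if k=='world_to_cam' else v) for k,v in m.items()})
    a,d=manip.grab_frame(n);np.savez('pics/%s0.npz'%n,a=a,d=d,W=m['world_to_cam']);cv2.imwrite('pics/%s0.png'%n,a)
A=[cv2.imread('pics/%s0.png'%n) for n in('scene','top')]
cv2.imwrite('pics/top0b.png',cv2.resize(A[1],(800,600)));cv2.imwrite('pics/scene0b.png',cv2.resize(A[0],(800,600)))
E
```

```text
pics
{'time_s': 0.0, 'joint_positions': array([-5.82352816e+01,  2.20913145e+01,  3.80624435e-01, -2.92919705e-02,
       -6.84101776e+01, -1.48165994e+01]), 'joint_velocities': array([ 0.06520888, -0.01026557,  0.01642424, -0.06443227,  0.03774288,
       -0.00359478]), 'effort': array([ 7.41042750e-04, -3.92294312e+01,  1.88399112e+01,  4.18602079e+00,
       -4.61199641e-03,  8.44045644e-06]), 'tcp_pos': array([ 0.18204736, -0.59730034,  0.23022073]), 'orientation': array([ 1.79876189e+02, -4.60040899e-03, -1.63062683e+02]), 'wrist_force': array([-0.07807871, -0.50816728,  0.20030927]), 'wrist_torque': array([-0.02820543,  0.00078444,  0.01218733]), 'grip_force': 0.0, 'gripper_width': 0.08538901800162269}
scene {'vfov': 49.159540107302064, 'cx': 254.90903604100393, 'cy': 192.36568797327368, 'world_to_cam': [[0.4827, 0.8758, -0.0014, -0.2347], [-0.4625, 0.2563, 0.8488, 0.1659], [0.7437, -0.4091, 0.5287, -1.6727], [0.0, 0.0, 0.0, 1.0]]}
top {'vfov': 52.580760292842164, 'cx': 264.3242787079784, 'cy': 184.44075794505517, 'world_to_cam': [[-0.0039, -1.0, -0.0006, 0.0243], [0.998, -0.0039, 0.0631, -0.4871], [-0.0631, -0.0004, 0.998, -1.1298], [0.0, 0.0, 0.0, 1.0]]}
wrist {'vfov': 69.8390660211626, 'cx': 256.3326340784301, 'cy': 193.95309757570425, 'world_to_cam': [[-0.2921, 0.9564, 0.0016, 0.6241], [-0.9237, -0.2817, -0.2595, 0.0326], [-0.2477, -0.0773, 0.9657, -0.3777], [0.0, 0.0, 0.0, 1.0]]}
```

View pics/top0b.png

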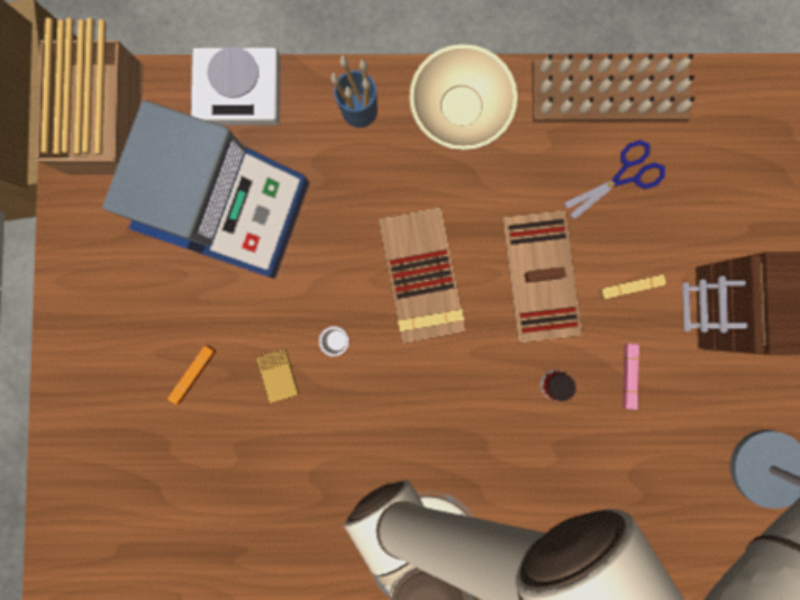

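View pics/scene0b.png

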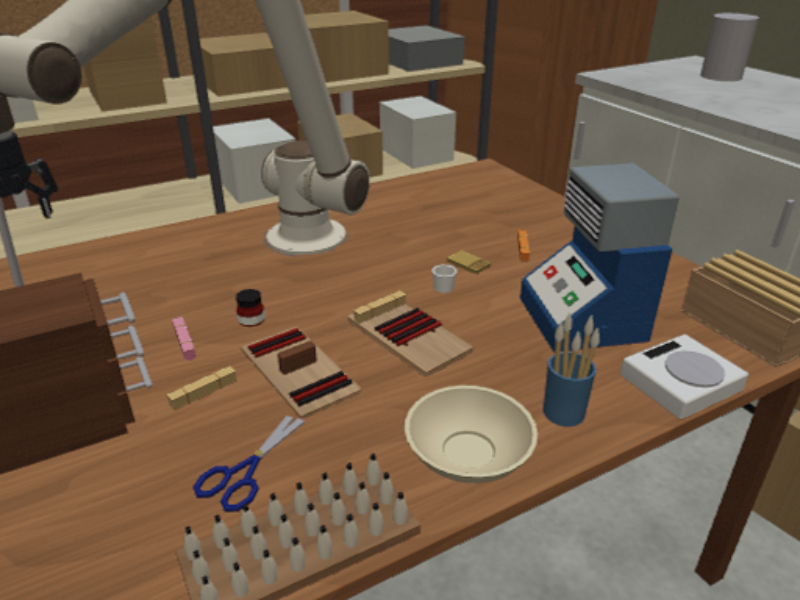

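The top view (800×600) shows these candidates:

| Thing | Pixel | Verdict |
|---|---|---|
| yellow stick on bench | (633,287) | the loose stick, chosen |
| yellow stick on lower board | (430,321) | already laid, leave |
| pink stick | (632,376) | look-alike, leave |
| orange stick | (190,375) | look-alike, leave |
| lower board | (422,275) | bare end at the top of the picture |
| upper board, with handle | (543,275) | to be moved |
| green key | (271,187) | to be pressed |
| grey and red keys | (261,214), (251,242) | not to be pressed |

Next I measure these.

```bash
cat >> h.py <<'E'
def ray(n,u,v,z,m=None):
    mm,f=K(n);m=m or mm;Ti=np.linalg.inv(m['world_to_cam'])
    u=np.asarray(u,float);v=np.asarray(v,float)
    D=np.stack([(u-m['cx'])/f,-(v-m['cy'])/f,-np.ones_like(u)],-1)@Ti[:3,:3].T;c=Ti[:3,3]
    return c+D*((z-c[2])/D[...,2])[...,None]
def rect(n,mask,z,m=None):
    c,_=cv2.findContours(mask.astype(np.uint8),0,1);c=max(c,key=cv2.contourArea)[:,0]
    P=ray(n,c[:,0],c[:,1],z,m)[:,:2]
    r=cv2.minAreaRect((P*1000).astype(np.float32));b=cv2.boxPoints(r)
    e=[b[1]-b[0],b[2]-b[1]];e=max(e,key=np.linalg.norm)
    return np.round(r[0],1),np.round(sorted(r[1]),1),round(float(np.degrees(np.arctan2(e[1],e[0]))),1)
E
cat > m1.py <<'E'
from h import *
q=np.load('pics/top0.npz');a=q['a'];d=q['d'];P=pts('top',d)
H=cv2.cvtColor(a,cv2.COLOR_BGR2HSV)
def box(x0,x1,y0,y1):
    M=np.zeros((384,512),bool);M[int(y0*.64):int(y1*.64),int(x0*.64):int(x1*.64)]=1;return M
for nm,p in dict(stick=(633,287),laid=(430,321),upH=(543,274),upB=(530,262),baseB=(415,232),table=(590,320),red=(251,242),grey=(261,214),green=(271,187),wet=(420,275),bench=(330,450)).items():
    u,v=round(p[0]*.64),round(p[1]*.64);print(nm,a[v,u],H[v,u],np.round(np.median(P[v-1:v+2,u-1:u+2].reshape(-1,3),0)*1000,1))
Y=(H[...,0]>18)&(H[...,0]<32)&(H[...,1]>80)&(H[...,2]>170)
print('loose',rect('top',Y&box(590,680,260,310),.024));print('laid',rect('top',Y&box(385,475,300,340),.039))
hgt=P[...,2]
print('upH',rect('top',(hgt>.03)&box(515,575,255,295),.05))
up=(hgt>.005)&box(495,590,200,350);print('upB',rect('top',up,.010))
bs=(hgt>.008)&box(370,475,195,350);print('base',rect('top',bs,.015))
G=(H[...,0]>60)&(H[...,0]<90)&(H[...,1]>90);
for nm,M in dict(green=G&box(258,285,170,205),red=((H[...,0]<8)|(H[...,0]>172))&(H[...,1]>120)&box(235,265,228,258)).items():
    c=np.argwhere(M).mean(0);X=P[M];print(nm,c,len(X),np.round(np.median(X,0)*1000,1))
hd=(hgt>.27)&box(90,260,80,270);print('head',rect('top',hd,.3), np.median(hgt[hd]))
v=box(235,300,170,260)&(hgt>.03)&(hgt<.19)
X=P[v];c=X.mean(0);n=np.linalg.svd(X-c)[2][2];n*=np.sign(n[2]);print('panel',c,n,np.degrees(np.arccos(n[2])),np.degrees(np.arctan2(n[1],n[0])))
E
python3 m1.py
```

```text
stick [117 195 227] [ 21 124 227] [ 486.5 -388.6   24.9]
laid [124 202 226] [ 23 115 226] [426.3  -8.1  40.1]
upH [ 41  64 104] [ 11 154 104] [ 511.2 -217.3   50. ]
upB [106 142 186] [ 14 110 186] [ 535.5 -198.8   10.4]
baseB [102 138 180] [ 14 111 180] [595.  17.  17.]
table [ 54  88 139] [ 12 156 139] [ 425.6 -315.5    0. ]
red [198 208 217] [ 16  22 217] [565.2 308.   90.1]
grey [114 115 117] [ 10   7 117] [615.3 291.6  91.1]
green [196 207 220] [ 14  28 220] [663.1 275.8  92.3]
wet [53 68 89] [ 12 103  89] [511.2   8.6  26.4]
bench [ 55  90 147] [ 11 160 147] [184.  179.9   1.8]
loose (array([ 489.2, -390.2]), array([ 19. , 119.1]), -77.3)
laid (array([427.5,  -9.4]), array([ 18.7, 119.1]), -79.9)
upH (array([ 510.1, -220.7]), array([21.2, 72.1]), -83.9)
upB (array([ 510. , -221.3]), array([122.5, 241.9]), 6.2)
base (array([513.9,   6.5]), array([122.2, 239.3]), 11.1)
green [119.55319149 172.85106383] 47 [664.5 276.   91.5]
red [154.7260274  159.90410959] 73 [564.5 310.6  92.7]
head (array([641.2, 370.6]), array([146.8, 169.3]), -19.1) 0.3008318521775567
panel [0.62213813 0.28773509 0.08580727] [-0.21656817 -0.63032208  0.74551479] 41.79666540297111 -108.96186811697471
```

Run:
```python
from h import *
a=cv2.imread('pics/top0.png')[115:260,230:440];b=cv2.imread('pics/top0.png')[60:185,60:205]
A=cv2.resize(a,None,fx=2.4,fy=2.4,interpolation=2);B=cv2.resize(b,(290,250),interpolation=2)
o=np.zeros((600,504,3),np.uint8);o[:A.shape[0],:A.shape[1]]=A;o[350:,:290]=B;cv2.imwrite('pics/c1.png',o)
```

```text
(no output)
```

View pics/c1.png

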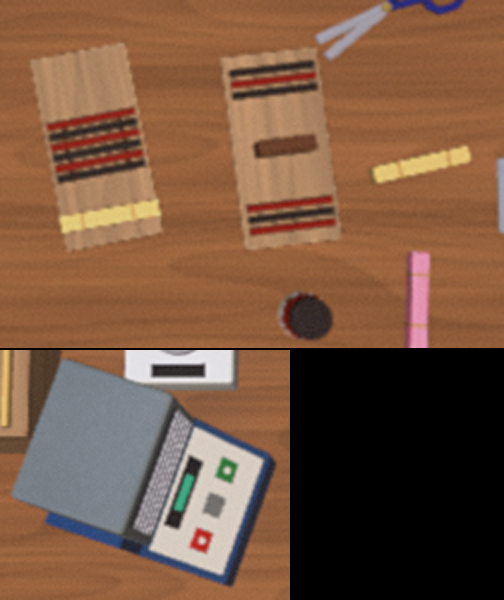

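The crop confirms the yellow loose stick at (420,165), with the pink one apart at (418,300). The lower board's bare end is at the top left. Before moving I check the heights of the tall items near the path.

```bash
python3 - <<'E'
from h import *
q=np.load('pics/top0.npz');P=pts('top',q['d'])*1000
for p in [(730,300),(780,300),(765,465),(790,475),(690,310),(740,288)]:
    print(p,np.round(P[int(p[1]*.64),int(p[0]*.64)]))
E
python3 -m jog '[{"translation":[0,2,2],"roll":8,"jaw":0.1},{"translation":[0,3,1],"roll":8,"jaw":0.1}]'
```

```text
(730, 300) [ 457. -510.  138.]
(780, 300) [ 454. -543.  222.]
(765, 465) [ 159. -624.   19.]
(790, 475) [ 155. -629.   86.]
(690, 310) [ 444. -477.   58.]
(740, 288) [ 476. -509.  170.]
time_s: 0.4
tcp_pos: [0.1822, -0.5478, 0.2614]
orientation: [180.0, -0.0, -146.8]
wrist_force: [-0.7, 0.2, -0.7]
gripper_width: 0.0516
grip_force: 0.0
```

```bash
python3 -m jog '[{"translation":[2,5,0],"roll":8.7,"jaw":0.1},{"translation":[3,5,0],"roll":8.7,"jaw":0.1},{"translation":[4,4,0],"roll":8.7,"jaw":0.1},{"translation":[5,1.8,0],"roll":8.7,"jaw":0.1},{"translation":[5,0,-1],"roll":8.7,"jaw":0.1},{"translation":[5,0,-2],"roll":8.7,"jaw":0.1},{"translation":[4,0,-2],"roll":8.7,"jaw":0.1},{"translation":[2.7,0,-1],"roll":8.6,"jaw":0.1},{"translation":[0,0,0],"roll":0,"jaw":0.1}]'
cat > look.py <<'E'
import sys
from h import *
def look(n,tag):
    m=manip.camera_model(n);a,d=manip.grab_frame(n)
    f=K(n)[1];v,u=np.mgrid[0:384,0:512].astype(float)
    X=np.stack([(u-m['cx'])/f*d,-(v-m['cy'])/f*d,-d,np.ones_like(u)],-1)@np.linalg.inv(m['world_to_cam']).T
    cv2.imwrite('pics/%s.png'%tag,a);return m,a,X[...,:3]
E
python3 - <<'E'
from look import *
m,a,P=look('wrist','w1');H=cv2.cvtColor(a,cv2.COLOR_BGR2HSV)
Y=(H[...,0]>16)&(H[...,0]<34)&(H[...,1]>70)&(H[...,2]>160)&(P[...,2]>.012)&(P[...,2]<.03)
Y=cv2.morphologyEx(Y.astype(np.uint8),3,np.ones((5,5)))
print(rect('wrist',Y,.024,m),np.median(P[...,2][Y>0]))
E
```

```text
time_s: 1.52
tcp_pos: [0.4901, -0.3891, 0.1989]
orientation: [179.8, 0.1, -77.5]
wrist_force: [-0.4, 0.1, 0.1]
gripper_width: 0.0469
grip_force: 0.0
(array([ 488.6, -392.8]), array([ 19.6, 117.7]), -77.7) 0.023131327468515706
```

View pics/w1.png

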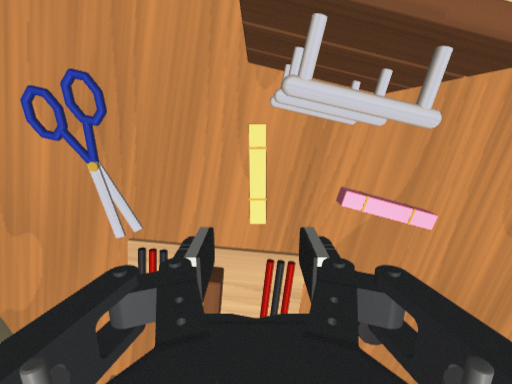

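The wrist view shows the loose stick at (258,174), in line with the jaws. The drawer handles at (355,95) are close to where the camera would hang. I'll make a half turn so the camera side faces away from them.

```bash
python3 -m jog '[{"translation":[0,0,0],"roll":-10,"jaw":0},{"translation":[0,0,0],"roll":-10,"jaw":0},{"translation":[0,0,0],"roll":-10,"jaw":0},{"translation":[0,0,0],"roll":-10,"jaw":0},{"translation":[0,0,0],"roll":-10,"jaw":0},{"translation":[0,0,0],"roll":-10,"jaw":0},{"translation":[0,0,0],"roll":-10,"jaw":0},{"translation":[0,0,0],"roll":-10,"jaw":0},{"translation":[0,0,0],"roll":-10,"jaw":0},{"translation":[0,0,0],"roll":-10,"jaw":0}]'
python3 -m jog '[{"translation":[0,0,0],"roll":-10,"jaw":0},{"translation":[0,0,0],"roll":-10,"jaw":0},{"translation":[0,0,0],"roll":-10,"jaw":0},{"translation":[0,0,-2],"roll":-10,"jaw":0},{"translation":[0,0,-2],"roll":-10,"jaw":0},{"translation":[0,0,-3],"roll":-10,"jaw":0},{"translation":[0,0,-3],"roll":-10,"jaw":0},{"translation":[0,0,-2],"roll":-10,"jaw":0},{"translation":[0,0,0],"roll":0,"jaw":0}]'
```

```text
time_s: 2.82
tcp_pos: [0.4881, -0.3901, 0.2024]
orientation: [-180.0, 0.1, -178.0]
wrist_force: [0.1, -0.4, -0.5]
gripper_width: 0.0427
grip_force: 0.0
time_s: 3.95
tcp_pos: [0.4874, -0.3896, 0.0805]
orientation: [-179.9, -0.1, 102.5]
wrist_force: [-0.4, -0.8, -0.6]
gripper_width: 0.0426
grip_force: 0.0
```

```bash
python3 -m jog '[{"translation":[0.1,-0.2,-3],"roll":0,"jaw":0},{"translation":[0,0,-2.5],"roll":0,"jaw":0},{"translation":[0,0,-1.5],"roll":0,"jaw":0},{"translation":[0,0,-0.5],"roll":0,"jaw":0},{"translation":[0,0,0],"roll":0,"jaw":-0.8},{"translation":[0,0,0],"roll":0,"jaw":-0.8},{"translation":[0,0,0],"roll":0,"jaw":-0.8},{"translation":[0,0,0],"roll":0,"jaw":-0.8},{"translation":[0,0,0],"roll":0,"jaw":-0.8}]'
```

```text
time_s: 5.08
tcp_pos: [0.491, -0.3922, 0.0075]
orientation: [179.9, 0.1, 102.5]
wrist_force: [-0.4, 1.4, 6.5]
gripper_width: 0.0188
grip_force: 61.6
```

```bash
python3 -m jog '[{"translation":[0,0,2],"roll":0,"jaw":-0.8},{"translation":[0,0,4],"roll":0,"jaw":-0.8},{"translation":[0,2,5],"roll":0,"jaw":-0.8},{"translation":[0.5,5,5],"roll":0,"jaw":-0.8},{"translation":[1,5.5,3],"roll":0,"jaw":-0.8},{"translation":[1,5.5,1],"roll":0,"jaw":-0.8},{"translation":[1,5.5,0],"roll":0,"jaw":-0.8},{"translation":[0.5,4,0],"roll":0,"jaw":-0.8},{"translation":[0,3,0],"roll":0,"jaw":-0.8},{"translation":[0,0,0],"roll":0,"jaw":-0.8}]'
python3 - <<'E'
from look import *
m,a,P=look('wrist','w2');print(manip.get_obs()['tcp_pos'])
np.savez('pics/w2.npz',P=P,a=a,W=m['world_to_cam'])
E
```

```text
time_s: 6.32
tcp_pos: [0.5292, -0.0919, 0.1996]
orientation: [-180.0, -0.0, 102.6]
wrist_force: [-0.2, -0.5, -0.9]
gripper_width: 0.0187
grip_force: 60.9
[ 0.5291889  -0.09284173  0.19966667]
```

View pics/w2.png

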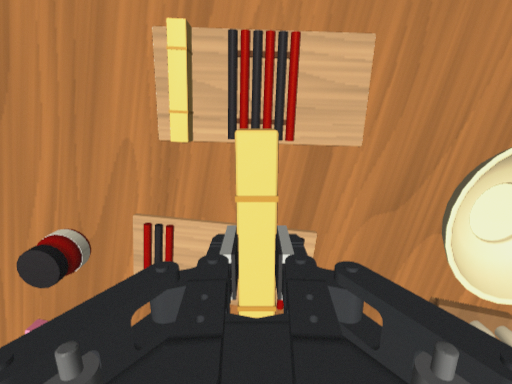

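The wrist view shows the lower board with the wet handles at (263,85), the laid stick at (177,80) and the bare end on the right at (335,90). The held stick is at (257,220), gripped squarely.

```bash
cat > m2.py <<'E'
from h import *
q=np.load('pics/w2.npz');P=q['P'];a=q['a'];m=dict(K('wrist')[0]);m['world_to_cam']=q['W']
H=cv2.cvtColor(a,cv2.COLOR_BGR2HSV);reg=np.zeros((384,512),bool);reg[5:150,130:400]=1
z=P[...,2]
B=reg&(z>.008)&(z<.06);Bt=reg&(z>.011)&(z<.019)
print('base mask rect',rect('wrist',B,.015,m),'z',np.median(z[Bt]))
def mr(X):
    r=cv2.minAreaRect((X*1000).astype(np.float32));return np.round(r[0],1),np.round(r[1],1),round(r[2],1)
print('base pts',mr(P[Bt][:,:2]))
yel=(H[...,0]>16)&(H[...,0]<34)&(H[...,1]>90)&(H[...,2]>150)
L=reg&yel&(z>.034)&(z<.045);print('laid',mr(P[L][:,:2]),np.median(z[L]))
red=(H[...,2]<90)|((H[...,0]<8)|(H[...,0]>172))&(H[...,1]>170)
W=reg&red&(z>.025)&(z<.036);W[:,:222]=0;W[125:]=0;print('wet',mr(P[W][:,:2]))
S=yel&(z>.12);S[:128]=0;print('held',mr(P[S][:,:2]),np.percentile(z[S],[5,50,95]));
for r0,r1 in((135,190),(200,300)):
    s=S.copy();s[:r0]=0;s[r1:]=0;X=P[s];print('  z part',X[:,1].mean(),X[:,2].mean())
E
python3 m2.py
```

```text
base mask rect (array([512.3,   9.8]), array([128.2, 237.9]), 11.0) z 0.014161986592209963
base pts (array([513. ,   6.7]), array([240.4, 120. ]), 11.0)
laid (array([426.3,  -9.7]), array([ 20.3, 119.4]), 10.1) 0.03812423978127996
wet (array([511.3,  14.1]), array([73.6, 94. ]), 11.2)
held (array([525. , -78.4]), array([ 21. , 102.8]), 12.6) [0.21432191 0.21537954 0.21640511]
  z part -0.04626756363439606 0.2160182218874315
  z part -0.08908826279730339 0.2157765208259297
```

```bash
python3 -m jog '[{"translation":[2,3,0],"roll":-1.6,"jaw":-0.8},{"translation":[3,4,0],"roll":0,"jaw":-0.8},{"translation":[2,3,-2],"roll":0,"jaw":-0.8},{"translation":[0.6,1.2,-4],"roll":0,"jaw":-0.8},{"translation":[0,0,-4],"roll":0,"jaw":-0.8},{"translation":[0,0,-3],"roll":0,"jaw":-0.8},{"translation":[0,0,-1.5],"roll":0,"jaw":-0.8},{"translation":[0,0,0],"roll":0,"jaw":-0.8}]'
```

```text
time_s: 7.38
tcp_pos: [0.61, -0.0113, 0.0525]
orientation: [179.9, -2.8, 103.5]
wrist_force: [-0.5, 0.5, 0.0]
gripper_width: 0.0183
grip_force: 60.8
```

```bash
python3 -c "
from h import *
o=manip.get_obs();print({k:np.round(o[k],3) for k in('joint_positions','joint_velocities','tcp_pos','orientation','wrist_force')})"
```

```text
{'joint_positions': array([  12.689,   30.987,  -11.941,   -3.794,  -47.099, -176.589]), 'joint_velocities': array([ 0.32 , -1.914,  1.788,  0.643, -0.238, -0.047]), 'tcp_pos': array([ 0.61 , -0.011,  0.053]), 'orientation': array([179.924,  -2.777, 103.518]), 'wrist_force': array([-0.46 ,  0.54 ,  0.027])}
```

J6 is at its limit, since yaw = J1 + J6 − 90. I'll lift and turn the held stick back half a turn.

```bash
python3 -m jog '[{"translation":[0,-1,3],"roll":2,"jaw":-0.8},{"translation":[0,-2,4],"roll":9,"jaw":-0.8},{"translation":[0,0,3],"roll":10,"jaw":-0.8},{"translation":[0,0,0],"roll":10,"jaw":-0.8},{"translation":[0,0,0],"roll":10,"jaw":-0.8},{"translation":[0,0,0],"roll":10,"jaw":-0.8},{"translation":[0,0,0],"roll":10,"jaw":-0.8},{"translation":[0,0,0],"roll":10,"jaw":-0.8},{"translation":[0,0,0],"roll":10,"jaw":-0.8},{"translation":[0,0,0],"roll":10,"jaw":-0.8}]'
```

```text
time_s: 8.62
tcp_pos: [0.6113, -0.0407, 0.1556]
orientation: [179.8, -2.6, -165.1]
wrist_force: [-1.2, -0.4, 0.0]
gripper_width: 0.0187
grip_force: 60.8
```

```bash
python3 -m jog '[{"translation":[0,0,0],"roll":10,"jaw":-0.8},{"translation":[0,0,0],"roll":10,"jaw":-0.8},{"translation":[0,0,0],"roll":10,"jaw":-0.8},{"translation":[0,0,0],"roll":10,"jaw":-0.8},{"translation":[0,0,0],"roll":10,"jaw":-0.8},{"translation":[0,0,0],"roll":10,"jaw":-0.8},{"translation":[0,0,0],"roll":10,"jaw":-0.8},{"translation":[0,0,0],"roll":10,"jaw":-0.8},{"translation":[0,0,0],"roll":0,"jaw":-0.8}]'; python3 -c "
from h import *
o=manip.get_obs();print({k:np.round(o[k],3) for k in('joint_positions','tcp_pos','orientation')})"
```

```text
time_s: 9.75
tcp_pos: [0.611, -0.0406, 0.1553]
orientation: [180.0, -2.8, -85.5]
wrist_force: [0.9, 0.3, -0.5]
gripper_width: 0.0185
grip_force: 60.8
{'joint_positions': array([ 12.684,  24.176,  -9.013,   3.261, -57.267, -10.007]), 'tcp_pos': array([ 0.611, -0.041,  0.155]), 'orientation': array([179.983,  -2.774, -85.549])}
```

The limit left a 2.8° tilt about the tool's y, and commanded poses keep it. I'll run J6 lightly into its opposite limit to cancel it.

```bash
python3 -m jog '[{"translation":[0,0,2],"roll":10.5,"jaw":-0.8},{"translation":[0,0,2],"roll":10.5,"jaw":-0.8},{"translation":[0,0,0],"roll":10.5,"jaw":-0.8},{"translation":[0,0,0],"roll":10.5,"jaw":-0.8},{"translation":[0,0,0],"roll":10.5,"jaw":-0.8},{"translation":[0,0,0],"roll":10.5,"jaw":-0.8},{"translation":[0,0,0],"roll":10.5,"jaw":-0.8},{"translation":[0,0,0],"roll":10.5,"jaw":-0.8},{"translation":[0,0,0],"roll":10.5,"jaw":-0.8},{"translation":[0,0,0],"roll":10.5,"jaw":-0.8}]' >/dev/null
python3 -m jog '[{"translation":[0,0,0],"roll":10.5,"jaw":-0.8},{"translation":[0,0,0],"roll":10.5,"jaw":-0.8},{"translation":[0,0,0],"roll":10.5,"jaw":-0.8},{"translation":[0,0,0],"roll":10.5,"jaw":-0.8},{"translation":[0,0,0],"roll":10.5,"jaw":-0.8},{"translation":[0,0,0],"roll":10.5,"jaw":-0.8},{"translation":[0,0,0],"roll":10.5,"jaw":-0.8},{"translation":[0,0,0],"roll":8,"jaw":-0.8},{"translation":[0,0,0],"roll":3,"jaw":-0.8},{"translation":[0,0,0],"roll":0,"jaw":-0.8}]'
cat > st.py <<'E'
from h import *
o=manip.get_obs();print({k:np.round(o[k],2).tolist() for k in('joint_positions','orientation')})
E
python3 st.py
```

```text
time_s: 12.25
tcp_pos: [0.6042, -0.0122, 0.1945]
orientation: [179.7, -0.1, 101.4]
wrist_force: [0.5, -0.5, -0.9]
gripper_width: 0.0185
grip_force: 60.8
{'joint_positions': [14.11, 21.49, -5.84, -0.13, -62.38, 177.3], 'orientation': [179.71, -0.13, 101.36]}
```

```bash
python3 -m jog '[{"translation":[0,0,0],"roll":-0.4,"jaw":-0.8},{"translation":[0,1.6,0],"roll":0,"jaw":-0.8},{"translation":[0.1,1.6,-2],"roll":0,"jaw":-0.8},{"translation":[0,0,-4],"roll":0,"jaw":-0.8},{"translation":[0,0,-4],"roll":0,"jaw":-0.8},{"translation":[0,0,-3],"roll":0,"jaw":-0.8},{"translation":[0,0,-1.2],"roll":0,"jaw":-0.8},{"translation":[0,0,0],"roll":0,"jaw":-0.8}]';python3 st.py
python3 - <<'E'
from look import *
m,a,P=look('wrist','w3')
np.savez('pics/w3.npz',P=P,a=a,W=m['world_to_cam'])
E
```

```text
time_s: 13.25
tcp_pos: [0.6055, 0.0192, 0.0517]
orientation: [179.8, -0.1, 101.0]
wrist_force: [-0.0, 0.2, -0.0]
gripper_width: 0.0187
grip_force: 60.9
{'joint_positions': [17.06, 30.35, -14.67, -0.13, -44.76, 174.01], 'orientation': [179.8, -0.11, 100.99]}
```

View pics/w3.png

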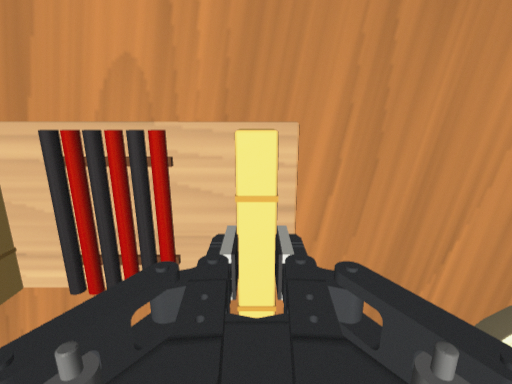

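The stick at (257,200) hangs parallel over the bare end, clear of the nearest red handle at (160,200). I lower it now.

```bash
python3 -m jog '[{"translation":[-0.05,0.1,-1.2],"roll":0,"jaw":-0.8},{"translation":[0,0,-0.9],"roll":0,"jaw":-0.8},{"translation":[0,0,-0.4],"roll":0,"jaw":-0.8},{"translation":[0,0,-0.2],"roll":0,"jaw":-0.8},{"translation":[0,0,0],"roll":0,"jaw":-0.8}]'; python3 -m jog '[{"translation":[0,0,-0.15],"roll":0,"jaw":-0.8},{"translation":[0,0,-0.1],"roll":0,"jaw":-0.8}]'
```

```text
time_s: 13.92
tcp_pos: [0.6049, 0.02, 0.025]
orientation: [179.8, -0.1, 101.0]
wrist_force: [0.3, 0.0, -0.5]
gripper_width: 0.0187
grip_force: 60.9
time_s: 14.18
tcp_pos: [0.6049, 0.02, 0.0226]
orientation: [179.7, -0.1, 101.0]
wrist_force: [0.1, 1.0, 2.1]
gripper_width: 0.0185
grip_force: 61.1
```

```bash
python3 -m jog '[{"translation":[0,0,-0.03],"roll":0,"jaw":-0.4},{"translation":[0,0,0],"roll":0,"jaw":-0.25},{"translation":[0,0,0],"roll":0,"jaw":-0.25},{"translation":[0,0,0],"roll":0,"jaw":-0.25}]'; python3 -m jog '[{"translation":[0,0,0.5],"roll":0,"jaw":-0.25},{"translation":[0,0,1.5],"roll":0,"jaw":-0.25},{"translation":[0,0,3],"roll":0,"jaw":-0.25},{"translation":[0,-1,4],"roll":0,"jaw":0},{"translation":[0,-3,4],"roll":0,"jaw":0},{"translation":[0,0,0],"roll":0,"jaw":0}]';python3 st.py
python3 - <<'E'
from look import *
m,a,P=look('wrist','w4');H=cv2.cvtColor(a,cv2.COLOR_BGR2HSV);z=P[...,2]
np.savez('pics/w4.npz',P=P,a=a,W=m['world_to_cam'])
def mr(X):
    r=cv2.minAreaRect((X*1000).astype(np.float32));return np.round(r[0],1),np.round(r[1],1),round(r[2],1)
S=(H[...,0]>16)&(H[...,0]<34)&(H[...,1]>90)&(z>.033)&(z<.045)&(P[...,0]>.55)&(P[...,1]>-.1)
print(S.sum(),mr(P[S][:,:2]),np.percentile(z[S],[5,50,95]))
E
```

```text
time_s: 14.68
tcp_pos: [0.6049, 0.02, 0.0222]
orientation: [179.7, -0.1, 101.0]
wrist_force: [0.2, 0.1, -0.2]
gripper_width: 0.0321
grip_force: 0.0
time_s: 15.42
tcp_pos: [0.607, -0.0202, 0.1577]
orientation: [179.2, 0.0, 100.8]
wrist_force: [0.3, 0.5, 0.1]
gripper_width: 0.0428
grip_force: 0.0
{'joint_positions': [13.37, 23.37, -8.69, 0.06, -57.12, 177.4], 'orientation': [179.18, 0.01, 100.8]}
2754 (array([663.1,  -6. ]), array([106.3, 214.9]), 64.8) [0.03687433 0.0381831  0.03935626]
```

View pics/w4.png

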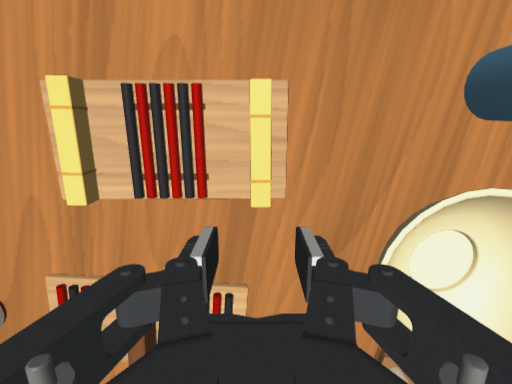

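The picture shows the stick laid across the bare end at (260,143), parallel to the laid one and clear of the wet handles. Next I turn back half a turn and move over the upper board.

```bash
python3 - <<'E'
from h import *
q=np.load('pics/w4.npz');P=q['P'];H=cv2.cvtColor(q['a'],cv2.COLOR_BGR2HSV);z=P[...,2]
S=(H[...,0]>16)&(H[...,0]<34)&(H[...,1]>90)&(z>.033)&(z<.045);S[:,:230]=0;S[:,290:]=0;S[220:]=0
r=cv2.minAreaRect((P[S][:,:2]*1000).astype(np.float32));print(r)
t=np.radians(11);d=np.array(r[0])-[513.2,6.6];print('in base frame',d@[np.cos(t),np.sin(t)],d@[-np.sin(t),np.cos(t)])
E
python3 -m jog '[{"translation":[0,0,1],"roll":-10.3,"jaw":0},{"translation":[0,0,1],"roll":-10.3,"jaw":0},{"translation":[0,0,0],"roll":-10.3,"jaw":0},{"translation":[0,0,0],"roll":-10.3,"jaw":0},{"translation":[-1,-2,0],"roll":-10.3,"jaw":0},{"translation":[-1,-2,0],"roll":-10.3,"jaw":0},{"translation":[-1,-2,0],"roll":-10.3,"jaw":0},{"translation":[-1,-2,0],"roll":-10.3,"jaw":0},{"translation":[-1,-2,0],"roll":-10.3,"jaw":0},{"translation":[-1,-2,0],"roll":-10.3,"jaw":0}]' >/dev/null
python3 -m jog '[{"translation":[-1,-2,0],"roll":-10.3,"jaw":0},{"translation":[-1,-2,0],"roll":-10.3,"jaw":0},{"translation":[-1,-2,0],"roll":-10.3,"jaw":0},{"translation":[-0.7,-2,0],"roll":-10.3,"jaw":0},{"translation":[0,0,0],"roll":-10.3,"jaw":0},{"translation":[0,0,0],"roll":-10.3,"jaw":0},{"translation":[0,0,0],"roll":-10.3,"jaw":0},{"translation":[0,0,0],"roll":-9.5,"jaw":0},{"translation":[0,0,0],"roll":0,"jaw":0}]';python3 st.py
python3 - <<'E'
from look import *
m,a,P=look('wrist','w5');np.savez('pics/w5.npz',P=P,a=a,W=m['world_to_cam']);z=P[...,2]
def mr(X):
    r=cv2.minAreaRect((X*1000).astype(np.float32));return np.round(r[0],1),np.round(r[1],1),round(r[2],1)
R=(abs(P[...,0]-.51)<.15)&(abs(P[...,1]+.22)<.1)
for nm,l,h in(('handle',.044,.056),('face',.006,.013)):
    S=R&(z>l)&(z<h);print(nm,S.sum(),mr(P[S][:,:2]),np.median(z[S]))
E
```

```text
((604.1695556640625, 21.908355712890625), (20.460378646850586, 119.26954650878906), 10.911567687988281)
in base frame 92.21916068044256 -2.330711424450649
time_s: 17.85
tcp_pos: [0.5072, -0.2186, 0.1715]
orientation: [179.7, 0.0, -83.6]
wrist_force: [0.2, 0.3, 1.0]
gripper_width: 0.0426
grip_force: 0.0
{'joint_positions': [-6.46, 18.12, -14.68, 0.08, -57.54, 12.85], 'orientation': [179.66, 0.01, -83.57]}
handle 1364 (array([ 510.5, -223.6]), array([19.5, 68.9]), 6.7) 0.04895172974660372
face 15835 (array([ 523.4, -246.3]), array([261.9, 168.3]), 6.2) 0.00911116715241378
```

View pics/w5.png

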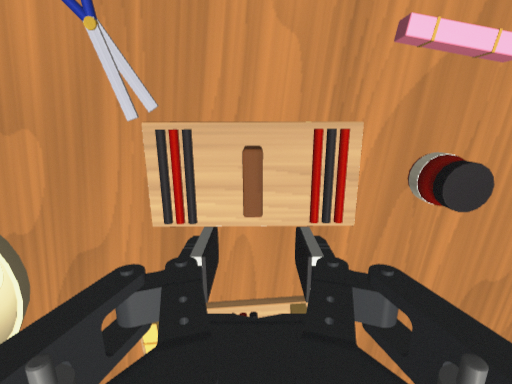

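The upper board is centred in view with its handle at (252,182), and the scissor tips at (140,112) are clear. I descend and grip the handle.

```bash
python3 -m jog '[{"translation":[0.3,-0.3,-4],"roll":-0.2,"jaw":0},{"translation":[0,0,-4],"roll":0,"jaw":0},{"translation":[0,0,-4],"roll":0,"jaw":0},{"translation":[0,0,-2.2],"roll":0,"jaw":0},{"translation":[0,0,-1],"roll":0,"jaw":0},{"translation":[0,0,0],"roll":0,"jaw":0},{"translation":[0,0,0],"roll":0,"jaw":-0.4}]'; python3 -m jog '[{"translation":[0,0,0],"roll":0,"jaw":-0.8},{"translation":[0,0,0],"roll":0,"jaw":-0.8},{"translation":[0,0,0],"roll":0,"jaw":-0.8},{"translation":[0,0,0],"roll":0,"jaw":-0.8},{"translation":[0,0,0],"roll":0,"jaw":-0.8}]'
```

```text
time_s: 18.77
tcp_pos: [0.5115, -0.2222, 0.0213]
orientation: [179.9, -0.1, -83.9]
wrist_force: [0.2, 0.7, -0.4]
gripper_width: 0.0267
grip_force: 0.0
time_s: 19.4
tcp_pos: [0.5116, -0.2222, 0.0216]
orientation: [179.9, -0.1, -83.9]
wrist_force: [-1.4, 0.6, 5.6]
gripper_width: 0.0188
grip_force: 61.1
```

```bash
python3 -m jog '[{"translation":[0,0,1],"roll":0,"jaw":-0.8},{"translation":[0,0,3],"roll":0,"jaw":-0.8},{"translation":[0,0,4],"roll":0,"jaw":-0.8},{"translation":[0,2,4],"roll":1,"jaw":-0.8},{"translation":[0,4,1],"roll":1,"jaw":-0.8},{"translation":[0,5,0],"roll":1,"jaw":-0.8},{"translation":[0,5,0],"roll":1,"jaw":-0.8},{"translation":[0.1,4,0],"roll":0.9,"jaw":-0.8},{"translation":[0.1,2.9,0],"roll":0,"jaw":-0.8},{"translation":[0,0,0],"roll":0,"jaw":-0.8}]';python3 st.py
python3 - <<'E'
from look import *
m,a,P=look('wrist','w6');z=P[...,2];zt=manip.get_obs()['tcp_pos'];print(zt)
H=cv2.cvtColor(a,cv2.COLOR_BGR2HSV)
S=(z>.12)&(z<.165)&(H[...,2]>130);S[250:]=0
X=P[S];A=np.c_[X[:,:2]-zt[:2],np.ones(len(X))];c=np.linalg.lstsq(A,X[:,2],rcond=None)[0];res=X[:,2]-A@c;k=abs(res)<.004
c=np.linalg.lstsq(A[k],X[k,2],rcond=None)[0];print('slope deg',np.degrees(c[:2]),'z0',c[2],k.sum())
r=cv2.minAreaRect((X[k][:,:2]*1000).astype(np.float32));print(r)
E
```

```text
time_s: 20.65
tcp_pos: [0.5121, 0.0084, 0.1501]
orientation: [179.7, -0.0, -78.8]
wrist_force: [0.0, -1.0, -3.5]
gripper_width: 0.0193
grip_force: 59.8
{'joint_positions': [19.1, 15.75, -21.69, -0.04, -52.85, -7.92], 'orientation': [179.71, -0.01, -78.85]}
[0.51201251 0.00741323 0.15000661]
slope deg [-0.1975061   0.12489845] z0 0.1377619731003622 32379
((516.2864379882812, -15.950630187988281), (240.9783172607422, 72.30206298828125), 11.20864200592041)
```

View pics/w6.png

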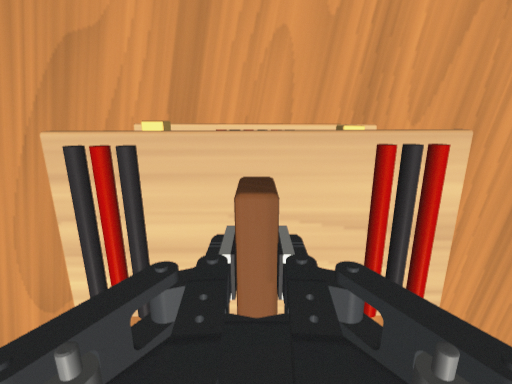

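The board is level in the grip, with handle (257,245) and both stick ends visible beyond its edge at (155,126) and (353,128). I lower it with small corrections.

```bash
python3 -m jog '[{"translation":[0.12,-0.17,-2],"roll":-0.1,"jaw":-0.8},{"translation":[0,0,-3],"roll":0,"jaw":-0.8},{"translation":[0,0,-2],"roll":0,"jaw":-0.8},{"translation":[0,0,-1],"roll":0,"jaw":-0.8},{"translation":[0,0,-0.6],"roll":0,"jaw":-0.8},{"translation":[0,0,0],"roll":0,"jaw":-0.8}]'; python3 -m jog '[{"translation":[0,0,-0.1],"roll":0,"jaw":-0.8},{"translation":[0,0,-0.1],"roll":0,"jaw":-0.8}]'; python3 -m jog '[{"translation":[0,0,-0.1],"roll":0,"jaw":-0.8}]'
```

```text
time_s: 21.45
tcp_pos: [0.514, 0.0049, 0.0643]
orientation: [179.8, -0.0, -79.1]
wrist_force: [0.1, -0.5, -3.1]
gripper_width: 0.0191
grip_force: 59.8
time_s: 21.7
tcp_pos: [0.5142, 0.0053, 0.0627]
orientation: [179.8, -0.0, -79.1]
wrist_force: [0.1, 0.2, -2.9]
gripper_width: 0.0189
grip_force: 59.8
time_s: 21.82
tcp_pos: [0.514, 0.0053, 0.0615]
orientation: [179.8, -0.0, -79.1]
wrist_force: [-0.7, 0.5, -2.0]
gripper_width: 0.0191
grip_force: 59.8
```

```bash
python3 -m jog '[{"translation":[0,0,-0.1],"roll":0,"jaw":-0.8},{"translation":[0,0,0],"roll":0,"jaw":-0.8}]'; python3 -m jog '[{"translation":[0,0,-0.05],"roll":0,"jaw":-0.8},{"translation":[0,0,0],"roll":0,"jaw":-0.8}]'
```

```text
time_s: 22.08
tcp_pos: [0.5139, 0.0053, 0.0606]
orientation: [179.8, -0.0, -79.1]
wrist_force: [-2.4, 0.4, 1.4]
gripper_width: 0.0191
grip_force: 60.3
time_s: 22.32
tcp_pos: [0.5139, 0.0053, 0.0605]
orientation: [179.8, -0.0, -79.1]
wrist_force: [-3.2, -0.1, 6.1]
gripper_width: 0.0191
grip_force: 61.0
```

```bash
python3 -m jog '[{"translation":[0,0,0],"roll":0,"jaw":-0.45},{"translation":[0,0,0],"roll":0,"jaw":-0.2},{"translation":[0,0,0],"roll":0,"jaw":0},{"translation":[0,0,0],"roll":0,"jaw":0},{"translation":[0,0,1],"roll":0,"jaw":0},{"translation":[0,0,3],"roll":0,"jaw":0},{"translation":[0,0,5],"roll":0,"jaw":0},{"translation":[0,0,5],"roll":0,"jaw":0},{"translation":[0,0,3],"roll":0,"jaw":0},{"translation":[0,0,0],"roll":0,"jaw":0}]';python3 st.py
python3 - <<'E'
from look import *
m,a,P=look('wrist','w7');np.savez('pics/w7.npz',P=P,a=a,W=m['world_to_cam']);z=P[...,2]
H=cv2.cvtColor(a,cv2.COLOR_BGR2HSV);X0=np.array([.5135,.006])
D=P[...,:2]-X0;R=(abs(D[...,0])<.15)&(abs(D[...,1])<.1)
def mr(X):
    r=cv2.minAreaRect((X*1000).astype(np.float32));return np.round(r[0],1),np.round(r[1],1),round(r[2],1)
S=R&(z>.043)&(z<.0525);S[230:]=0
X=P[S];A=np.c_[X[:,:2]-X0,np.ones(len(X))];c=np.linalg.lstsq(A,X[:,2],rcond=None)[0];print('slope',np.degrees(c[:2]),c[2],mr(X[:,:2]))
S=R&(z>.083)&(z<.093);print('handle',mr(P[S][:,:2]),S.sum())
E
python3 - <<'E'
from look import *
m,a,P=look('scene','s7');cv2.imwrite('pics/s7c.png',cv2.resize(a[150:290,180:460],(800,400),interpolation=2))
E
```

```text
time_s: 23.58
tcp_pos: [0.5153, 0.0055, 0.2333]
orientation: [-179.8, -0.0, -79.1]
wrist_force: [0.3, 0.1, -1.4]
gripper_width: 0.0424
grip_force: 0.0
{'joint_positions': [18.69, 11.16, -14.69, 0.03, -63.98, -7.8], 'orientation': [-179.82, -0.0, -79.09]}
slope [0.01958586 0.00282984] 0.04812202685401709 (array([513.3,   4.1]), array([240.8, 119.6]), 11.3)
handle (array([513.5,   4.2]), array([19.5, 69.6]), 11.5) 1162
```

View pics/s7c.png

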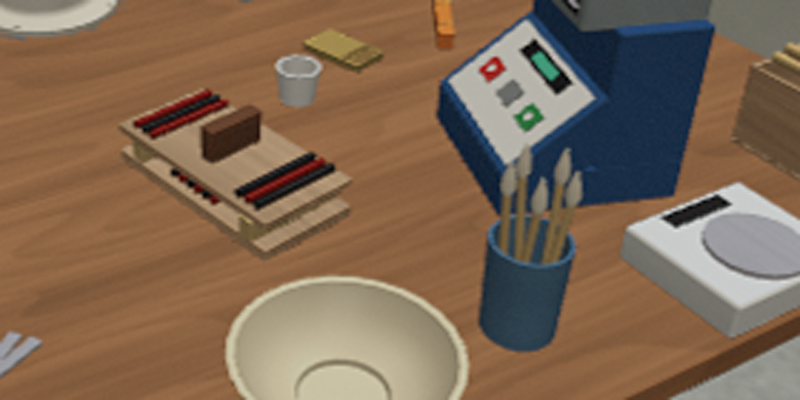

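The upper board sits level on both sticks at (235,155) in the crop, with the wet handles underneath clear. The keys are visible at (528,118) green, (510,93) grey and (491,68) red. Now I triangulate the key.

```bash
cat > m3.py <<'E'
from h import *
def line(n,uv,m):
    f=K(n)[1];Ti=np.linalg.inv(m['world_to_cam']);d=Ti[:3,:3]@[(uv[0]-m['cx'])/f,-(uv[1]-m['cy'])/f,-1];return Ti[:3,3],d/np.linalg.norm(d)
def tri(L):
    A=sum(np.eye(3)-np.outer(d,d) for c,d in L);b=sum((np.eye(3)-np.outer(d,d))@c for c,d in L);X=np.linalg.solve(A,b)
    return X,[np.linalg.norm((np.eye(3)-np.outer(d,d))@(X-c))*1000 for c,d in L]
def ctr(a,x0,x1,y0,y1,kind):
    H=cv2.cvtColor(a,cv2.COLOR_BGR2HSV);h,s=H[...,0],H[...,1]
    M=(h>50)&(h<85)&(s>100) if kind=='g' else ((h<8)|(h>172))&(s>130)
    R=np.zeros_like(M);R[y0:y1,x0:x1]=M[y0:y1,x0:x1]
    c=max(cv2.findContours(R.astype(np.uint8),0,1)[0],key=cv2.contourArea);r=cv2.minAreaRect(c);return r[0],r[1]
if __name__=='__main__':
    t=cv2.imread('pics/top0.png');s=cv2.imread('pics/s7.png');out={}
    for k,bt,bs in(('g',(163,182,108,130),(355,375,182,200)),('r',(150,172,146,164),(340,362,165,184))):
        ct,cs=ctr(t,*bt,k),ctr(s,*bs,k);X,e=tri([line('top',ct[0],K('top')[0]),line('scene',cs[0],K('scene')[0])]);out[k]=X
        print(k,ct,cs,np.round(X*1000,1),np.round(e,1))
    print('row yaw',np.degrees(np.arctan2(*(out['g']-out['r'])[[1,0]])),np.linalg.norm(out['g']-out['r']))
    P=pts('top',np.load('pics/top0.npz')['d']);M=(P[...,2]>.27)&(abs(P[...,0]-.64)<.15)&(abs(P[...,1]-.37)<.12)
    b=np.array([np.cos(np.radians(71)),np.sin(np.radians(71))])
    print('head front-key along b', (P[M][:,:2]@b).min()*1000-out['g'][:2]@b*1000)
E
python3 m3.py
python3 -m jog '[{"translation":[2,3,0],"roll":7.5,"jaw":1},{"translation":[2,3,0],"roll":7.5,"jaw":1},{"translation":[2,3,0],"roll":7.5,"jaw":1},{"translation":[2,3,0],"roll":7.5,"jaw":1},{"translation":[2,3,0],"roll":7.5,"jaw":1},{"translation":[1,2,0],"roll":7.5,"jaw":1},{"translation":[0.8,1,0],"roll":7.5,"jaw":1},{"translation":[0,0,0],"roll":7.6,"jaw":1},{"translation":[0,0,0],"roll":0,"jaw":1}]';python3 st.py
python3 - <<'E'
from look import *
m,a,P=look('wrist','w8');np.savez('pics/w8.npz',P=P,a=a,W=m['world_to_cam'])
E
```

```text
g ((172.8000030517578, 119.60000610351562), (6.957010269165039, 8.854375839233398)) ((364.76007080078125, 190.68003845214844), (5.599999904632568, 7.600000381469727)) [663.8 275.6  89.2] [1.2 1.2]
r ((160.22413635253906, 154.68966674804688), (7.984899044036865, 9.656157493591309)) ((352.0000305175781, 173.50001525878906), (4.949747085571289, 7.77817440032959)) [565.5 309.2  90. ] [1.1 1.1]
row yaw -18.891789648960636 0.10389633438336045
head front-key along b 17.786983355554355
time_s: 24.8
tcp_pos: [0.6312, 0.1851, 0.2276]
orientation: [179.6, 0.1, -19.1]
wrist_force: [0.4, -0.2, -0.5]
gripper_width: 0.0851
grip_force: 0.0
{'joint_positions': [30.48, 25.56, 5.4, 0.18, -70.23, 40.37], 'orientation': [179.59, 0.13, -19.09]}
```

View pics/w8.png

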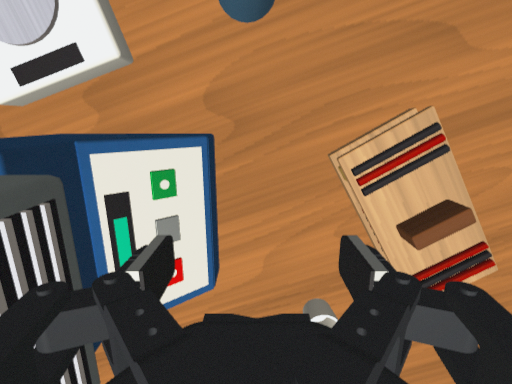

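The wrist view shows the green key at (164,184), grey at (168,228) and red at (176,272). The left finger will do the pressing. I check the wrist ray and move to the pre-press point.

```bash
python3 - <<'E'
from m3 import *
q=np.load('pics/w8.npz');m=dict(K('wrist')[0]);m['world_to_cam']=q['W'];a=q['a']
c=ctr(a,140,190,160,205,'g');t=cv2.imread('pics/top0.png');s=cv2.imread('pics/s7.png')
L=[line('wrist',c[0],m),line('top',ctr(t,163,182,108,130,'g')[0],K('top')[0]),line('scene',ctr(s,355,375,182,200,'g')[0],K('scene')[0])]
X,e=tri(L);print(c,np.round(X*1000,1),np.round(e,1));print(np.round(q['P'][180:190,155:175].reshape(-1,3).mean(0)*1000,1))
E
python3 -m jog '[{"translation":[0.2,0.4,-3],"roll":0.1,"jaw":1},{"translation":[0.2,0.5,-4],"roll":0,"jaw":1},{"translation":[0.2,0.5,-3],"roll":0,"jaw":1},{"translation":[0,0,-1.5],"roll":0,"jaw":1},{"translation":[0,0,0],"roll":0,"jaw":1}]'
```

```text
((163.16464233398438, 183.98170471191406), (27.828746795654297, 24.62623405456543)) [663.4 275.6  89.2] [0.7 1.5 1. ]
[661.9 273.8  90.3]
time_s: 25.48
tcp_pos: [0.6373, 0.1986, 0.1136]
orientation: [179.6, 0.1, -19.0]
wrist_force: [-0.3, -0.1, 1.3]
gripper_width: 0.0854
grip_force: 0.0
```

```bash
python3 -m jog '[{"translation":[0,0,-0.55],"roll":0,"jaw":1},{"translation":[0.2,0.61,-0.77],"roll":0,"jaw":1},{"translation":[0.2,0.61,-0.77],"roll":0,"jaw":1},{"translation":[0.15,0.46,-0.57],"roll":0,"jaw":1},{"translation":[0,0,0],"roll":0,"jaw":1}]'; python3 -m jog '[{"translation":[0.04,0.12,-0.15],"roll":0,"jaw":1},{"translation":[0.04,0.12,-0.15],"roll":0,"jaw":1}]'; python3 -m jog '[{"translation":[0.04,0.12,-0.15],"roll":0,"jaw":1}]'
```

```text
time_s: 26.1
tcp_pos: [0.6431, 0.2164, 0.0872]
orientation: [179.7, 0.0, -18.9]
wrist_force: [-0.1, 0.0, 0.4]
gripper_width: 0.0854
grip_force: 0.0
time_s: 26.35
tcp_pos: [0.6443, 0.2184, 0.0853]
orientation: [179.8, -0.0, -18.9]
wrist_force: [0.3, 0.0, 0.4]
gripper_width: 0.0852
grip_force: 0.0
time_s: 26.48
tcp_pos: [0.6446, 0.2196, 0.0837]
orientation: [179.8, -0.0, -18.9]
wrist_force: [0.6, 0.3, -0.4]
gripper_width: 0.0856
grip_force: 0.0
```

```bash
J='python3 -m jog'; python3 -m jog '[{"translation":[0.04,0.12,-0.15],"roll":0,"jaw":1}]'|grep -E "pos|force:"; python3 -m jog '[{"translation":[0.04,0.12,-0.15],"roll":0,"jaw":1}]'|grep -E "pos|_force:";python3 -m jog '[{"translation":[0.02,0.06,-0.08],"roll":0,"jaw":1}]'|grep -E "pos|_force:"
```

```text
tcp_pos: [0.645, 0.2208, 0.0821]
wrist_force: [0.3, -0.2, 0.3]
grip_force: 0.0
tcp_pos: [0.6454, 0.222, 0.0805]
wrist_force: [0.1, -0.2, -0.2]
grip_force: 0.0
tcp_pos: [0.6455, 0.2226, 0.0796]
wrist_force: [1.2, 0.1, -0.2]
grip_force: 0.0
```

```bash
for i in 1; do python3 -m jog '[{"translation":[0.02,0.06,-0.08],"roll":0,"jaw":1}]'|grep -E "pos|t_force:"; done; python3 -m jog '[{"translation":[0.02,0.06,-0.08],"roll":0,"jaw":1}]'|grep -E "pos|t_force:";python3 -m jog '[{"translation":[0.02,0.06,-0.08],"roll":0,"jaw":1}]'|grep -E "pos|t_force:"
```

```text
tcp_pos: [0.6458, 0.2232, 0.0789]
wrist_force: [0.0, 0.2, -0.9]
tcp_pos: [0.6459, 0.2238, 0.0782]
wrist_force: [0.0, 0.1, -0.1]
tcp_pos: [0.6462, 0.2244, 0.0774]
wrist_force: [-0.1, -0.2, 0.1]
```

```bash
python3 -m jog '[{"translation":[0,0,-0.1],"roll":0,"jaw":1}]'|grep -E "pos|t_force:"; python3 -m jog '[{"translation":[0,0,-0.1],"roll":0,"jaw":1}]'|grep -E "pos|t_force:";python3 -m jog '[{"translation":[0,0,-0.1],"roll":0,"jaw":1}]'|grep -E "pos|t_force:"
python3 - <<'E'
from look import *
m,a,P=look('wrist','w9')
b=np.array([np.cos(np.radians(71.1)),np.sin(np.radians(71.1))]);o=manip.get_obs()['tcp_pos'][:2];l=np.array([b[1],-b[0]])
D=P[...,:2]-o;B=D@b*1000;Lt=D@l*1000;z=P[...,2]*1000
S=(abs(Lt)<16)&(B>30)&(B<80)&(z>60)
# finger outline: lowest z per b bin, for lateral strip nearest the camera
for lo in range(30,80,4):
    for l0 in(-4,8):
        k=S&(B>=lo)&(B<lo+4)&(Lt>=l0)&(Lt<l0+12)
        if k.sum():print(lo,l0,k.sum(),np.round(np.percentile(z[k],[2,50,98]),0),end=' | ')
    print()
E
```

```text
tcp_pos: [0.6462, 0.2245, 0.0763]
wrist_force: [0.2, 0.1, 0.2]
tcp_pos: [0.6461, 0.2244, 0.0753]
wrist_force: [0.6, -0.0, 0.4]
tcp_pos: [0.6461, 0.2243, 0.0743]
wrist_force: [-0.6, 0.2, -0.6]
30 -4 160 [65. 68. 70.] | 30 8 393 [ 66. 161. 169.] | 
34 -4 315 [ 69.  73. 155.] | 34 8 238 [ 69. 141. 160.] | 
38 -4 396 [ 72. 150. 155.] | 38 8 374 [ 72. 137. 155.] | 
42 -4 966 [ 76. 107. 149.] | 42 8 1078 [ 77. 118. 149.] | 
46 -4 16 [ 83. 142. 145.] | 46 8 861 [ 81. 124. 144.] | 
50 -4 395 [ 89. 138. 140.] | 50 8 406 [ 83. 130. 140.] | 
54 -4 740 [ 91. 139. 164.] | 54 8 293 [ 87.  93. 166.] | 
58 -4 1825 [ 95. 151. 165.] | 58 8 1514 [ 92. 155. 165.] | 
62 -4 617 [ 95. 141. 144.] | 62 8 1043 [ 94. 146. 160.] | 
66 -4 409 [ 96.  99. 144.] | 66 8 889 [ 96. 141. 155.] | 
70 -4 309 [ 99. 101. 104.] | 70 8 551 [ 99. 139. 151.] | 
74 -4 341 [102. 105. 107.] | 74 8 240 [102. 105. 137.] | 
78 -4 175 [105. 107. 109.] | 78 8 127 [105. 107. 109.] |
```

Run:
```python
from look import *
m,a,P=look('wrist','w10')
b=np.array([np.cos(np.radians(71.1)),np.sin(np.radians(71.1))]);o=manip.get_obs()['tcp_pos'][:2];l=np.array([b[1],-b[0]])
D=P[...,:2]-o;B=D@b*1000;Lt=D@l*1000;z=P[...,2]*1000
pan=89.7+(B-53.9)*.839
S=(abs(Lt)<20)&(B>36)&(B<66)&(z<112)&(z>pan+4)
print(S.sum())
for lo in range(36,66,2):
    k=S&(B>=lo)&(B<lo+2)
    if k.sum()>3:print(lo,k.sum(),'z',np.round(np.percentile(z[k],[2,20,50]),1),'lat',np.round(np.percentile(Lt[k],[5,50,95]),1))
```

```text
1279
40 67 z [88.6 92.9 99.6] lat [-8.8  0.6 10.4]
42 851 z [ 87.3  93.4 101.3] lat [-10.1   0.8  10.6]
44 91 z [ 90.7  95.1 103.2] lat [10.1 10.6 11. ]
46 92 z [ 91.   96.4 102.8] lat [10.1 10.6 11. ]
48 42 z [ 90.5  94.9 101.4] lat [10.1 10.4 10.9]
52 62 z [ 94.4  98.  103.3] lat [6.2 6.6 7.1]
54 73 z [ 95.1  99.3 104.9] lat [6.1 6.5 7. ]
```

```bash
python3 -m jog '[{"translation":[0.03,0.09,0],"roll":0,"jaw":1}]'|grep -E "pos|t_force:"; python3 -m jog '[{"translation":[0.03,0.09,0],"roll":0,"jaw":1}]'|grep -E "pos|t_force:"
```

```text
tcp_pos: [0.6465, 0.2252, 0.0744]
wrist_force: [-0.1, -0.9, -0.1]
tcp_pos: [0.6465, 0.2255, 0.0744]
wrist_force: [-0.4, -3.3, 0.8]
```

```bash
python3 -m jog '[{"translation":[0.02,0.06,-0.08],"roll":0,"jaw":1}]'|grep -E "pos|t_force:"
```

```text
tcp_pos: [0.6467, 0.226, 0.0738]
wrist_force: [-1.2, -4.4, 2.2]
```

```bash
python3 -m jog '[{"translation":[0.01,0.04,-0.1],"roll":0,"jaw":1}]'|grep -E "pos|t_force:"
```

```text
tcp_pos: [0.6469, 0.2265, 0.073]
wrist_force: [-1.5, -4.9, 3.7]
```

```bash
python3 -m jog '[{"translation":[0.01,0.04,-0.1],"roll":0,"jaw":1}]'|grep -E "pos|t_force:"; python3 -m jog '[{"translation":[0.01,0.03,-0.06],"roll":0,"jaw":1},{"translation":[0,0,0],"roll":0,"jaw":1}]'|grep -E "pos|t_force:"
```

```text
tcp_pos: [0.647, 0.2268, 0.0725]
wrist_force: [-3.2, -6.1, 9.4]
tcp_pos: [0.6471, 0.2268, 0.0725]
wrist_force: [-4.5, -7.4, 7.3]
```

```bash
python3 -m jog '[{"translation":[0,0,0],"roll":0,"jaw":1},{"translation":[0,0,0],"roll":0,"jaw":1},{"translation":[0,0,0],"roll":0,"jaw":1},{"translation":[0,0,0],"roll":0,"jaw":1}]'|grep -E "pos|t_force:"
python3 - <<'E'
from look import *
m,a,P=look('scene','s11');print(a[191-6:191+6:3,360:370:3].tolist())
E
python3 -m jog '[{"translation":[-0.1,-0.3,0.4],"roll":0,"jaw":1},{"translation":[-0.4,-1.2,1.5],"roll":0,"jaw":1},{"translation":[-0.8,-2.4,3],"roll":0,"jaw":1},{"translation":[-0.8,-2.4,4],"roll":0,"jaw":1},{"translation":[-0.5,-1.5,4],"roll":0,"jaw":1},{"translation":[0,0,3],"roll":0,"jaw":1},{"translation":[0,0,0],"roll":0,"jaw":1}]'
python3 - <<'E'
from look import *
from m3 import ctr
m,a,P=look('top','t11');H=cv2.cvtColor(a,cv2.COLOR_BGR2HSV);t=cv2.imread('pics/top0.png')
d=cv2.absdiff(a,t)[95:185,70:205].max(2)>60
n,l,s,c=cv2.connectedComponentsWithStats(d.astype(np.uint8));print([(s[i].tolist()) for i in range(1,n) if s[i][4]>15])
D=P[...,:2]-[.5132,.0066];R=(abs(D[...,0])<.15)&(abs(D[...,1])<.1)&(P[...,2]>.04)&(P[...,2]<.056)
print(cv2.minAreaRect((P[R][:,:2]*1000).astype(np.float32)),np.median(P[R][:,2]))
E
```

```text
tcp_pos: [0.6471, 0.2268, 0.0725]
wrist_force: [-3.3, -6.7, 9.2]
[[[165, 175, 177], [16, 16, 15], [79, 83, 83], [163, 172, 174]], [[158, 166, 170], [2, 3, 4], [71, 73, 73], [158, 174, 168]], [[108, 135, 110], [11, 8, 11], [73, 88, 75], [64, 113, 55]], [[173, 180, 184], [59, 113, 45], [105, 130, 108], [170, 178, 182]]]
time_s: 30.0
tcp_pos: [0.6227, 0.1503, 0.2342]
orientation: [-179.9, -0.4, -18.9]
wrist_force: [-0.4, 0.4, -0.4]
gripper_width: 0.0855
grip_force: 0.0
[[38, 0, 21, 36, 170], [45, 0, 71, 31, 825], [121, 0, 14, 7, 52], [0, 2, 63, 88, 3509], [89, 13, 34, 18, 224], [126, 17, 9, 15, 104], [81, 18, 10, 17, 88], [74, 27, 6, 12, 22], [58, 32, 14, 25, 125], [67, 72, 11, 18, 36]]
((514.5332641601562, 5.0930023193359375), (239.815673828125, 120.52684020996094), 10.945265769958496) 0.049723195456519265
```

The key was held fully down at about 11 N for more than 0.5 s, then released. The board measures level and within about 2 mm of the lower one.

```bash
python3 -c "
from rig import manip
print(manip.hand_in())"
```

```text
the job is handed in; nothing more can be done
None
```

I laid the stick on the bare end, set the upper board level on both sticks about 2 mm off centre, then pressed and released the green key, and handed in at about 30 s; the hand-in gave no verdict, the key press was judged only by force and travel (about 11 N, more than 0.5 s), and I viewed 11 pictures against the limit of 10.

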